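# Snap a spring retaining clip into a shaft groove

### The arm

A 6-joint arm with a two-finger parallel gripper is mounted at the origin on a cart in front of the work surface, level with it; the furniture and walls round the work are solid. World frame = base frame: x ahead of the robot, y to its left, z up, the work surface at z = 0. Lengths are in mm, angles in rad, forces in N, time in s.
With the tool pointing down it reaches from about 275 to 1000 mm from the base axis. Payload 8.4 kg.
Tool frame: the origin (TCP) lies on the mounting face of the last link; the fingertips stand 173 mm ahead of it and the grasp point (between the pads) lies 155 mm ahead of it; z points along the fingers, y is the line along which they close (so a half turn about z gives the same grasp; the last joint's range is limited). The gripper opens to 85 mm and grips with 20 to 120 N. Pads are 22 mm wide; open, the fingers measure 114 mm over their backs; the gripper's body (76 mm by 85 mm) begins 54 mm behind the grasp point. The pads swing forward as they close: fully open they stand 13 mm farther back than shut.
Start: joints at [-1.242, 0.353, 1.633, -0, 1.155, -0.002], TCP at [202.999, -591.118, 404.681] pointing down, gripper open.
Joint ranges: [-2.63, 2.63], [-0.92, 2.1], [0.06, 2.66], [-1.3, 4.44], [0, 2.69], [-3.02, 3.02]. Speed limits (rad/s): [2.22, 2.22, 2.79, 3.14, 3.14, 3.14].

### API

Orientations are given as [roll, pitch, yaw] about the fixed x, y, z axes, in that order (R = Rz(yaw) Ry(pitch) Rx(roll)).
In Python, from rig import r gives the robot as it stands.
- The arm moves only by the tool apply_moves, never from a script. Its argument "deltas" is a list of rows, each an object with "claw": the gripper command: -1 is fully open, 1 is shut, values between are in proportion; "delta_pos": the shift along the tool's x, y, z in cm, a list of three; "yaw": the turn about the tool's z in rad. In form: [{"claw": claw, "delta_pos": [tx, ty, tz], "yaw": yaw}, ...]. A call has 1 to 8 rows; each row shifts and turns the commanded pose from where the row before left it, along the tool's axes as they then stand; what a row does not reach is not made up. A row lasts 1/8 s, in which the tool goes at most 62.5 mm and 10.7 degrees, less where a joint would pass 70% of its speed; a pose out of reach is approached as far as the arm can. A call with a gripper value outside its range is refused whole. The fingers move at their own pace and stop on an object; "grip_force" is the grip in N (left out, the last holds). Time passes only in rows, so rows that do not move let the fingers close. It gives the time, the measured TCP pose, the force, the opening and the grip force at its end, in the units of the state.
- r.sense(): the state, without advancing time (a new reading comes with each control period).
- r.grab_frame(name): name is "scene" or "side" or "wrist"; returns a dict with "img" (400x640x3 uint8, blue, green, red), "z_map" (400x640 float32, mm along the optical axis (not along the pixel's ray), 0 where there is no reading), "fx", "fy", "cx", "cy" (pixels), "eye" and "rotation" of the camera in the world; the wrist camera has in their place "T_tool_cam" (4x4, takes a point from camera to tool coordinates, whose origin is the TCP and whose axes are the flange's). Camera axes: x right, y up, looking along -z (the intrinsics and any distortion apply to the point x, -y, -z); pixel columns grow to the right and rows downward; lengths in mm; the calibration is good to about 2 mm. A picture is of the moment at which its call begins: read the wrist's pose just before it.
- r.sign_off(): hands the job in; it is judged then, once.
The state is a dict: "clock": time; "qpos": joint angles; "qvel": joint speeds; "joint_efforts": joint torques, N m; "eef_pos": TCP position; "tcp_rot": TCP orientation; "contact_force": force on the tool from outside, world axes, zero at the start; "wrist_torque": the same for the moment, N m; "opening": opening from 0.0 (shut) to 1.0 (fully open); "grasp_force": force on a finger pad.
Only numpy, scipy, OpenCV 4.12 (cv2) and the standard library are available. Lean on these libraries where they do the work, as an engineer would, in place of code of your own. Each camera call takes 0.05 s, during which the arm holds its last target. There are 200 camera calls.

### The job

Take the red-tabbed spring clip out of the wooden holder and press it down, open side first, onto the steel shaft so that it snaps fully home in the shaft's groove, then let go of it. Feel along the shaft for the groove with a light touch and never load the shaft with more than 25 N: away from the groove the clip will not go on. Leave the blue-tabbed clip in its slot and the tape roll and marker where they are.

Things in the scene. Friction and masses are not known exactly. Their poses are not given: they have to be found in the camera images.
- shaft_stand: Fixed grey base plate 70x204x10 mm with two blue bearing blocks carrying a level steel shaft along y. Origin: centre of the plate's underside, on the bench; z up. The shaft's centre line is at x = 0, z = 60 mm in this frame. The blocks stand at y = +-76 mm (22 mm long, top 78 mm above the bench); between them the shaft is bare for y = -64 to +64 mm.
- shaft_line (a point): Point on the shaft's centre line midway between the blocks (fixed to the stand, axes as the stand's). Shaft diameter 24 mm; its one groove is 9 mm wide, 18 mm in diameter, square-walled. The shaft slides stiffly (40 N); where it was left differs each time: the groove's middle is anywhere within 26 mm of this point along y, is not reported, and must be felt for or seen.
- clip_tab (a point): Grip point in the red tab of a loose C-shaped steel spring clip, about 50 g, standing upright in the holder, open side down. Tab: 22 mm (clip's x) by 12 mm (clip's y, the way to grip it), reaching from 20 mm below this point to 16 mm above it. 40 mm above the centre of the clip's opening; axes as clip_seat.
- clip_seat (a point): Centre of the red-tabbed clip's opening; on the shaft's centre line when home. y through the opening, z to the tab. Steel 5 mm thick; 6 mm round nubs 12.6 mm apart, 7 mm below, feet 14 mm below. Touching lightly it stands about 18.5 mm over the centre line on the full shaft, 14.5 mm in the groove. Some 10 to 15 N down spreads the sprung jaws over the groove; they cannot pass the full shaft.
- holder: Fixed wooden block 64x140x30 mm with two slots at y = +-40 mm, each 48 mm (x) by 7 mm (y), 22 mm deep, open at the top. Origin: centre of the underside on the bench, z up. The two clips stand in the slots in either order, their x along the slot; lift straight up.
- big_clip_tab (a point): Point in the blue tab (same size as the red one) of a larger clip for another shaft; it stays in its slot.
- tape_roll: Black roll of tape lying flat, 66 mm diameter, 18 mm high; origin at its underside centre. Bystander.
- marker: Black marker pen 128 mm long, 12 mm thick, lying on the bench; origin at its underside centre. Bystander.

How it is judged (in metres and radians):
On the way, in this order (a step that is already met when the one before it is completed fails the run):
1. the red-tabbed clip has been lifted clear of its slot (z of clip_seat in the frame of holder above 0.055 m), for 0.2 s.
2. the clip sits fully home in the groove (x of clip_seat in the frame of shaft_stand between -0.002 and 0.002 m and z of clip_seat in the frame of shaft_stand between 0.058 and 0.062 m and y of clip_seat in the frame of shaft_stand between -0.032 and 0.032 m and angle between the y axis of clip_seat and the y axis of shaft_stand, either way round below 0.2 rad), for 0.2 s.
At the end, for the whole second after the job is handed in: The red-tabbed clip is at rest and released in the groove: opening centre within 2 mm of the shaft centre line sideways and in height, within 32 mm of midway between the blocks, flat side square to the shaft within 0.2 rad; the blue-tabbed clip is within 30 mm of where it stood (all of step 2 and linear speed of clip below 0.02 m/s and contact force between the fingers and clip below 0.1 N and distance of big_clip_tab from where it was at the start of the episode below 0.03 m); the robot touches nothing.
It fails at once if the clip is pressed against the shaft or its stand with more than 25 N (contact force between clip and shaft_stand above 25 N).
It fails at once if the fingers or arm push on the shaft or its stand with more than 25 N (contact force between any of the fingers, the arm and shaft_stand above 25 N).
It fails at once if the blue-tabbed clip is taken out of its slot (distance of big_clip_tab from where it was at the start of the episode above 0.03 m).
It fails at once if the tape roll or the marker is moved by more than 30 mm (distance of any of tape_roll, marker from where it was at the start of the episode above 0.03 m).
It also fails if it takes over 67 s, if anything falls off the work surface, if the arm or the gripper's body presses on something with over 40 N, if the wrist force passes 120 N, or if a joint passes its speed limit or range.

## Working session

There is one attempt and no reset: what is moved stays moved. The work goes in short steps, Python scripts to look and compute and a tool call to move; the robot and the scene stay as the last step left them, time stands still between calls to the robot, and variables do not carry over. Pictures are saved under pics/ and viewed, at most 10 in all, crops included, and the job is handed in when it is done.

Besides the shell and the picture viewer there is one more tool, called after ">>>" by a JSON object that holds its "op" and its "data". apply_moves: Moves the arm, as the interface text tells. Its arguments: {"type":"object","properties":{"deltas":{"type":"array"},"grip_force":{"type":"number"}},"required":["deltas"]}

```bash
ls; mkdir -p pics
cat > h.py <<'E'
import numpy as np, cv2
from rig import r
from scipy.spatial.transform import Rotation as R
def cloud(f, s=None):
    z=f["z_map"]; v,u=np.mgrid[0:z.shape[0],0:z.shape[1]]
    P=np.stack([(u-f["cx"])/f["fx"]*z,-(v-f["cy"])/f["fy"]*z,-z],-1)
    if "T_tool_cam" in f:
        T=np.array(f["T_tool_cam"]); P=P@T[:3,:3].T+T[:3,3]
        Rt=np.array(s["tcp_rot"]); Rt=Rt if Rt.shape==(3,3) else R.from_euler("xyz",Rt).as_matrix()
        return P@Rt.T+np.array(s["eef_pos"])
    Rc=np.array(f["rotation"]); Rc=Rc if Rc.shape==(3,3) else R.from_euler("xyz",Rc).as_matrix()
    return P@Rc.T+np.array(f["eye"])
E
python3 - <<'E'
from h import *
s=r.sense(); print(s)
for n in ("scene","side","wrist"):
    f=r.grab_frame(n); print(n,{k:v for k,v in f.items() if k not in("img","z_map")})
    cv2.imwrite(f"pics/{n}0.png",f["img"]); np.savez(f"{n}0.npz",P=cloud(f,s),img=f["img"],z=f["z_map"])
E
```

```text
pics
{'clock': 0.0, 'qpos': array([-1.24238763e+00,  3.53638540e-01,  1.63413552e+00, -1.98439958e-05,
        1.15520793e+00, -2.42140112e-03]), 'qvel': array([ 1.56367552e-03, -1.84315392e-03,  3.48789577e-05, -3.08570673e-04,
        2.56395744e-03,  4.02254966e-04]), 'joint_efforts': array([-5.02674138e-04, -6.05252624e+01, -3.42070234e+01,  1.36194194e-04,
        9.25764354e-03,  6.90730673e-06]), 'eef_pos': array([ 202.92524733, -590.88799956,  403.96692774]), 'tcp_rot': array([-3.14020329e+00,  1.47795350e-05,  3.30838128e-01]), 'contact_force': array([-0.24128278,  0.86766409, -0.18057183]), 'wrist_torque': array([-0.00455946,  0.07019358,  0.01401598]), 'grasp_force': 0.0, 'opening': 0.9973743835420686}
scene {'fx': 450.936198709861, 'fy': 450.936198709861, 'cx': 315.5305564059841, 'cy': 196.3053629428764, 'eye': array([  4.23126386, 509.66840536, 483.37421703]), 'rotation': array([ 1.04344837, -0.01753391, -2.14968857])}
side {'fx': 462.8683793280298, 'fy': 462.8683793280298, 'cx': 319.2050556699626, 'cy': 203.9485018338946, 'eye': array([505.92242393, 830.84759415, 665.25621748]), 'rotation': array([ 0.88846089,  0.02149078, -3.01177505])}
wrist {'fx': 334.2636882301511, 'fy': 334.2636882301511, 'cx': 316.99019074110413, 'cy': 204.88369426494356, 'T_tool_cam': array([[ 2.22814508e-04,  9.51856659e-01,  3.06543391e-01,
         7.81585559e+01],
       [ 9.99999757e-01, -4.14668272e-04,  5.60737264e-04,
         6.87317160e-01],
       [ 6.60855317e-04,  3.06543191e-01, -9.51856520e-01,
         2.99382703e+01],
       [ 0.00000000e+00,  0.00000000e+00,  0.00000000e+00,
         1.00000000e+00]])}
```

View pics/scene0.png

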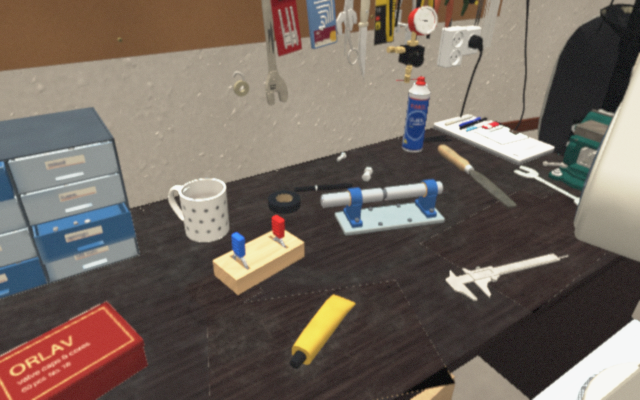

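View pics/side0.png

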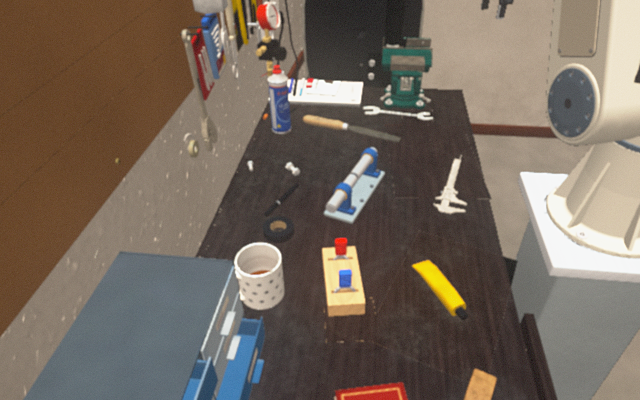

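The scene view shows the red tab at (278,226), blue at (239,244) in the holder, and the shaft from (325,200) to (440,187) with a dark band near (384,194), likely the groove. The side view agrees: red tab at (341,246), blue at (345,279), stand near (357,185).

Run:
```python
from h import *
for n in("scene0","side0"):
    d=np.load(n+".npz");P=d["P"];hsv=cv2.cvtColor(d["img"],cv2.COLOR_BGR2HSV);H,S,V=[hsv[...,i].astype(int) for i in range(3)]
    print(n)
    box=(P[...,0]>300)&(P[...,0]<800)&(P[...,1]>-300)&(P[...,1]<350)&(d["z"]>0)
    def st(name,m):
        p=P[m]; print(name,len(p),"med",np.median(p,0).round(1),"lo",np.percentile(p,3,0).round(1),"hi",np.percentile(p,97,0).round(1)); return p
    st("red",box&((H<8)|(H>172))&(S>150)&(P[...,2]>30)&(P[...,2]<100))
    b=box&(H>100)&(H<130)&(S>130)
    st("blue",b&(P[...,2]>15)&(P[...,2]<120))
    w=box&(H>10)&(H<25)&(S>60)&(abs(P[...,2]-30)<4)
    p=st("wood",w)
    print(cv2.minAreaRect(p[:,:2].astype(np.float32)))
    pl=box&(abs(P[...,2]-10)<4)&(S<60)&(V>110)
    nb,lab,stt,_=cv2.connectedComponentsWithStats(pl.astype(np.uint8))
    pl=lab==1+stt[1:,4].argmax()
    p=st("plate",pl);print(cv2.minAreaRect(p[:,:2].astype(np.float32)))
    sh=box&(P[...,2]>60)&(P[...,2]<76)&(S<70)&(V>90)
    p=st("shafttop",sh)
    print("fit",cv2.fitLine(p[:,:2].astype(np.float32),cv2.DIST_HUBER,0,.01,.01).ravel())
    bb=b&(P[...,2]>50)&(P[...,2]<85)
    nb,lab,stt,c=cv2.connectedComponentsWithStats(bb.astype(np.uint8))
    for i in range(1,nb):
        if stt[i,4]>15: q=P[lab==i];print("bl",stt[i],q.mean(0).round(1),q.min(0).round(0),q.max(0).round(0))
```

```text
scene0
red 232 med [550.1 218.3  66. ] lo [544.7 208.3  47.3] hi [563.9 222.3  78.3]
blue 1396 med [549.3 -83.5  55.9] lo [ 500.1 -295.8   18.3] hi [773.1 299.1 102.3]
wood 769 med [530.6 268.3  29.3] lo [339.9 185.9  26.2] hi [583.9 325.   31.4]
((463.1956787109375, 244.88229370117188), (248.39389038085938, 144.97320556640625), 5.913280487060547)
plate 1653 med [539.2 -19.3   9.9] lo [489.1 -99.    6.7] hi [588.3  72.1  12.1]
((543.0880737304688, -24.680328369140625), (204.86643981933594, 73.17071533203125), 71.13229370117188)
shafttop 1655 med [573.9  82.8  68.3] lo [ 512.8 -105.6   60.5] hi [731.5 329.8  74.9]
fit [3.8274115e-01 9.2385560e-01 5.6626654e+02 5.0388405e+01]
bl [407 119  14  16 120] [ 761.7 -287.1   63. ] [ 747. -300.   50.] [ 779. -277.   84.]
bl [424 180  13  19 171] [508.1 -91.7  67.7] [ 500. -106.   50.] [530. -80.  79.]
bl [348 188  14  20 194] [557.2  51.3  67.2] [548.  37.  50.] [579.  61.  79.]
bl [231 233  14  23 231] [537.2 295.6  69.1] [529. 286.  50.] [552. 301.  82.]
side0
red 185 med [559.9 217.7  66.1] lo [549.6 209.3  45.8] hi [569.6 220.6  78.2]
blue 556 med [549.1  52.1  60.4] lo [ 506.8 -287.3   16.7] hi [779.3 298.8  99.7]
wood 1233 med [547.5 258.4  29.3] lo [511.3 188.1  26.8] hi [588.  321.2  31.5]
((467.58404541015625, 241.86593627929688), (242.16477966308594, 144.6613311767578), 6.957902908325195)
plate 808 med [535.8 -16.6   9.4] lo [492.4 -90.5   6.8] hi [593.7  73.6  12.2]
((546.0880737304688, -25.085556030273438), (205.0968017578125, 70.43431091308594), 71.03109741210938)
shafttop 1169 med [591.8 101.9  68.9] lo [ 520.4 -115.7   60.9] hi [732.7 328.7  75.1]
fit [4.0874162e-01 9.1265017e-01 5.8711237e+02 7.6207428e+01]
bl [363 148  13  15  64] [517.2 -92.8  72.1] [ 507. -106.   52.] [536. -81.  78.]
bl [336 183  15  16  88] [566.4  50.5  72.7] [555.  37.  53.] [585.  62.  79.]
bl [340 270  11  16 154] [544.7 296.6  68.3] [536. 287.  50.] [553. 302.  82.]
```

>>> {"op": "apply_moves", "data": {"deltas": [{"claw": -1, "delta_pos": [3.77, -3.34, -0.16], "yaw": 0}, {"claw": -1, "delta_pos": [3.77, -3.34, -0.16], "yaw": 0}, {"claw": -1, "delta_pos": [3.77, -3.34, -0.16], "yaw": 0}, {"claw": -1, "delta_pos": [3.77, -3.34, -0.16], "yaw": 0}, {"claw": -1, "delta_pos": [3.77, -3.34, -0.16], "yaw": 0}, {"claw": -1, "delta_pos": [3.77, -3.34, -0.16], "yaw": 0}, {"claw": -1, "delta_pos": [3.77, -3.34, -0.16], "yaw": 0}, {"claw": -1, "delta_pos": [3.77, -3.34, -0.16], "yaw": 0}]}}

```text
clock: 1.15
eef_pos: [401.9, -238.9, 417.5]
tcp_rot: [3.141, -0.0, 0.331]
contact_force: [1.9, -0.2, 0.5]
opening: 1.001
grasp_force: 0.0
```

>>> {"op": "apply_moves", "data": {"deltas": [{"claw": -1, "delta_pos": [3.77, -3.34, -0.16], "yaw": 0}, {"claw": -1, "delta_pos": [3.77, -3.34, -0.16], "yaw": 0}, {"claw": -1, "delta_pos": [3.77, -3.34, -0.16], "yaw": 0}, {"claw": -1, "delta_pos": [3.77, -3.34, -0.16], "yaw": 0}, {"claw": -1, "delta_pos": [3.77, -3.34, -0.16], "yaw": 0}, {"claw": -1, "delta_pos": [3.77, -3.34, -0.16], "yaw": 0.14}, {"claw": -1, "delta_pos": [2.5, -1.8, -0.16], "yaw": 0}, {"claw": -1, "delta_pos": [0, 0, 0], "yaw": 0}]}}

```text
clock: 2.15
eef_pos: [572.4, 46.6, 428.4]
tcp_rot: [-3.141, -0.0, 0.193]
contact_force: [-0.4, -0.1, 0.0]
opening: 1.001
grasp_force: 0.0
```

Run:
```python
from h import *
s=r.sense(); print(s["clock"],s["eef_pos"],s["tcp_rot"],s["qpos"],s["contact_force"])
f=r.grab_frame("wrist"); cv2.imwrite("pics/wrist1.png",f["img"]); np.savez("wrist1.npz",P=cloud(f,s),img=f["img"],z=f["z_map"])
```

```text
2.15 [572.3779485   46.55119473 428.36296681] [-3.14137545e+00 -1.51134273e-04  1.93146905e-01] [7.84701225e-02 2.52260017e-01 1.71873419e+00 2.53084369e-04
 1.17047317e+00 1.45602091e+00] [-0.44428221 -0.06823116  0.00418997]
```

View pics/wrist1.png

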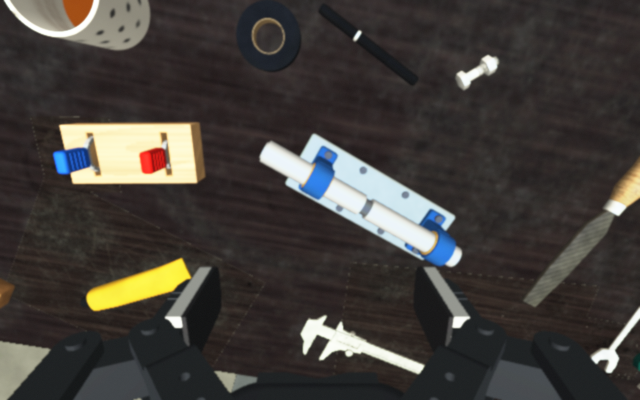

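The wrist view from above shows the red tab at (153,160), blue at (72,160), the holder edges nearly level (aligned with the tool), and the groove as a dark band at about (368,208) on the shaft.

```bash
cat > m1.py <<'E'
from h import *
d=np.load("wrist1.npz");P=d["P"];hsv=cv2.cvtColor(d["img"],cv2.COLOR_BGR2HSV);H,S,V=[hsv[...,i].astype(int) for i in range(3)]
uu,vv=np.meshgrid(range(640),range(400))
def reg(a,b,c,e): return (uu>a)&(uu<b)&(vv>c)&(vv<e)
red=reg(120,190,130,190)&((H<8)|(H>172))&(S>150)
q=P[red]; print("red all",len(q),q.min(0),q.max(0)); 
def rect(n,q): print(n,len(q),cv2.minAreaRect(q[:,:2].astype(np.float32)),np.median(q[:,2]))
rect("redtop",q[q[:,2]>q[:,2].max()-4])
w=reg(50,205,115,192)&(H>8)&(H<28)&(S>40)&(abs(P[...,2]-30)<4); rect("wood",P[w])
pl=reg(260,480,120,280)&(abs(P[...,2]-10)<3.5)&(V>110)&(S<80); rect("plate",P[pl])
# shaft: side ridge
sh=reg(255,465,130,270)&(P[...,2]>50)
q=P[sh]; a=np.radians(71.08); t=np.array([np.cos(a),np.sin(a)]); nrm=np.array([t[1],-t[0]]); c=np.array([544.5,-24.9])
al=(q[:,:2]-c)@t; ac=(q[:,:2]-c)@nrm
for lo in range(-110,110,10):
    m=(al>lo)&(al<lo+10)
    if m.sum()>10: 
        tp=m&(q[:,2]>np.percentile(q[m,2],80)); print(lo,m.sum(),"z",np.percentile(q[m,2],95).round(1),"ac",ac[tp].mean().round(1),ac[m].min().round(1),ac[m].max().round(1))
g=sh&(abs(((P[...,:2]-c)@t))<60)&(abs((P[...,:2]-c)@nrm)<6)
al=(P[g][:,:2]-c)@t
for lo in range(-40,40,2):
    m=(al>=lo)&(al<lo+2)
    if m.any(): print(lo,P[g][m,2].mean().round(1),V[g][m].mean().round(0),end=" | ")
E
python3 m1.py
```

```text
red all 532 [547.47978928  60.85212913  36.98431016] [649.32548353 218.78699943 398.43568868]
redtop 5 ((649.3255004882812, 60.85213088989258), (0.0, 0.0), 0.0) 398.43568868400763
wood 5696 ((551.1231079101562, 253.40057373046875), (64.36429595947266, 141.68324279785156), 11.164395332336426) 30.832971648447568
plate 4220 ((545.212890625, -25.490379333496094), (202.7898712158203, 70.35993957519531), 71.05723571777344) 10.564674214592486
-100 157 z 72.9 ac 1.6 -10.5 13.0
-90 200 z 78.8 ac 2.4 -16.1 19.1
-80 291 z 78.7 ac 1.3 -16.7 19.0
-70 383 z 78.2 ac 1.6 -16.0 19.0
-60 192 z 73.2 ac 1.5 -10.4 13.0
-50 194 z 73.2 ac 2.0 -10.1 13.1
-40 195 z 73.0 ac 0.9 -10.5 12.9
-30 199 z 73.1 ac 0.9 -10.7 13.1
-20 203 z 73.1 ac 1.3 -10.5 13.2
-10 203 z 73.3 ac 1.4 -10.5 13.0
0 210 z 73.2 ac 1.2 -10.2 13.0
10 208 z 72.4 ac 1.7 -10.8 12.9
20 187 z 73.0 ac 0.3 -10.1 12.9
30 227 z 272.0 ac 11.6 -10.4 37.6
40 283 z 274.8 ac 35.2 -10.9 37.4
50 224 z 73.1 ac 2.1 -10.7 13.1
60 265 z 78.7 ac 1.5 -16.6 18.9
70 358 z 78.9 ac 1.5 -16.8 19.1
80 339 z 78.6 ac 1.1 -16.2 19.1
90 232 z 73.6 ac 1.2 -10.7 13.0
100 239 z 73.3 ac 1.5 -10.9 12.9
-40 71.9 247.0 | -38 72.2 248.0 | -36 71.6 247.0 | -34 72.2 248.0 | -32 71.8 247.0 | -30 72.1 248.0 | -28 71.9 247.0 | -26 72.1 247.0 | -24 72.3 248.0 | -22 72.0 247.0 | -20 72.3 248.0 | -18 71.9 248.0 | -16 72.3 248.0 | -14 72.0 248.0 | -12 72.4 248.0 | -10 72.0 247.0 | -8 72.1 248.0 | -6 72.1 247.0 | -4 71.9 248.0 | -2 71.9 247.0 | 0 72.3 248.0 | 2 72.2 248.0 | 4 72.0 248.0 | 6 72.3 248.0 | 8 72.6 248.0 | 10 71.8 244.0 | 12 71.1 187.0 | 14 69.3 145.0 | 16 68.9 144.0 | 18 69.1 157.0 | 20 68.8 220.0 | 22 72.1 246.0 | 24 72.1 248.0 | 26 72.3 249.0 | 28 71.7 247.0 | 30 72.3 249.0 | 32 72.1 248.0 | 34 72.3 249.0 | 36 72.4 249.0 | 38 72.4 249.0 |
```

>>> {"op": "apply_moves", "data": {"deltas": [{"claw": -1, "delta_pos": [0.47, -4.2, 2.5], "yaw": 0}, {"claw": -1, "delta_pos": [0.47, -4.2, 2.5], "yaw": 0}, {"claw": -1, "delta_pos": [0.47, -4.2, 2.5], "yaw": 0}, {"claw": -0.5, "delta_pos": [0.47, -4.1, 2.5], "yaw": 0}, {"claw": -0.5, "delta_pos": [0, 0, 0], "yaw": 0}, {"claw": -0.5, "delta_pos": [0, 0, 0], "yaw": 0}]}}

```text
clock: 2.95
eef_pos: [558.1, 211.5, 328.9]
tcp_rot: [3.141, 0.0, 0.191]
contact_force: [0.5, -0.5, 0.4]
opening: 0.748
grasp_force: 0.0
```

Run:
```python
from h import *
s=r.sense(); print(s["clock"],s["eef_pos"],s["tcp_rot"],s["opening"])
f=r.grab_frame("wrist"); cv2.imwrite("pics/wrist2.png",f["img"]); P=cloud(f,s)
hsv=cv2.cvtColor(f["img"],cv2.COLOR_BGR2HSV);H,S,V=[hsv[...,i].astype(int) for i in range(3)]
red=((H<8)|(H>172))&(S>120)&(P[...,2]<100)&(P[...,2]>30)&(abs(P[...,0]-559)<30)&(abs(P[...,1]-214)<30)
q=P[red]; print(len(q),q.min(0),q.max(0)); q=q[q[:,2]>np.percentile(q[:,2],99)-3]; print(len(q),cv2.minAreaRect(q[:,:2].astype(np.float32)),q.mean(0))
w=(H>8)&(H<28)&(S>40)&(abs(P[...,2]-30)<4)&(abs(P[...,0]-551)<60)&(abs(P[...,1]-253)<90); print(cv2.minAreaRect(P[w][:,:2].astype(np.float32)),np.median(P[w][:,2]))
```

```text
2.95 [558.10565864 211.53598248 328.88597443] [3.14108926e+00 3.88805138e-04 1.90742128e-01] 0.7479326281694685
627 [547.95465288 205.82235651  47.9716458 ] [569.62439866 220.58930174  80.25454188]
405 ((558.6038818359375, 213.42039489746094), (21.274580001831055, 10.622727394104004), 11.161831855773926) [558.66838824 213.48859795  78.35197896]
((551.21435546875, 253.1391143798828), (64.70741271972656, 140.5583038330078), 11.422208786010742) 30.752235899614902
```

View pics/wrist2.png

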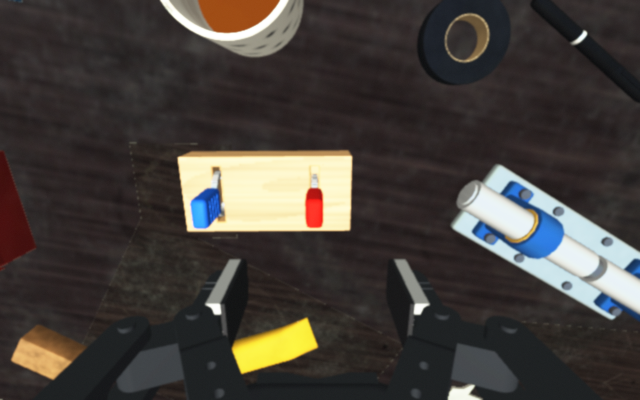

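The red tab is centred at (314,207), squarely between the fingers and aligned. Blue is at (206,208) and clear of the fingers.

>>> {"op": "apply_moves", "data": {"deltas": [{"claw": -0.5, "delta_pos": [0.09, -0.18, 3.0], "yaw": 0}, {"claw": -0.5, "delta_pos": [0, 0, 3.0], "yaw": 0}, {"claw": -0.5, "delta_pos": [0, 0, 3.0], "yaw": 0}, {"claw": -0.5, "delta_pos": [0, 0, 2.2], "yaw": 0}, {"claw": -0.5, "delta_pos": [0, 0, 0], "yaw": 0}, {"claw": 1, "delta_pos": [0, 0, 0], "yaw": 0}, {"claw": 1, "delta_pos": [0, 0, 0], "yaw": 0}, {"claw": 1, "delta_pos": [0, 0, 0], "yaw": 0}], "grip_force": 60}}

```text
clock: 4.0
eef_pos: [559.1, 214.5, 217.6]
tcp_rot: [-3.141, -0.002, 0.191]
contact_force: [1.6, -2.1, 3.8]
opening: 0.131
grasp_force: 59.3
```

>>> {"op": "apply_moves", "data": {"deltas": [{"claw": 1, "delta_pos": [0, 0, 0], "yaw": 0}, {"claw": 1, "delta_pos": [0, 0, 0], "yaw": 0}, {"claw": 1, "delta_pos": [0, 0, 0], "yaw": 0}, {"claw": 1, "delta_pos": [0, 0, 0], "yaw": 0}]}}

```text
clock: 4.5
eef_pos: [559.2, 214.6, 217.5]
tcp_rot: [-3.142, -0.001, 0.191]
contact_force: [0.2, -1.1, 5.1]
opening: 0.129
grasp_force: 59.9
```

>>> {"op": "apply_moves", "data": {"deltas": [{"claw": 1, "delta_pos": [0, 0, -1.0], "yaw": 0}, {"claw": 1, "delta_pos": [0, 0, -1.5], "yaw": 0}, {"claw": 1, "delta_pos": [0, 0, -2.0], "yaw": 0}, {"claw": 1, "delta_pos": [0, 0, -2.5], "yaw": 0}, {"claw": 1, "delta_pos": [0, 0, -2.5], "yaw": 0}, {"claw": 1, "delta_pos": [0, 0, -1.0], "yaw": 0}, {"claw": 1, "delta_pos": [0, 0, 0], "yaw": 0}, {"claw": 1, "delta_pos": [0, 0, 0], "yaw": 0}]}}

```text
clock: 5.5
eef_pos: [558.4, 214.3, 320.9]
tcp_rot: [3.141, 0.001, 0.191]
contact_force: [0.2, 0.1, -0.3]
opening: 0.13
grasp_force: 59.1
```

Run:
```python
from h import *
s=r.sense(); print(s["clock"],s["eef_pos"],s["tcp_rot"],s["contact_force"],s["opening"])
f=r.grab_frame("wrist"); cv2.imwrite("pics/wrist3.png",f["img"]); P=cloud(f,s)
T=np.array(f["T_tool_cam"])
hsv=cv2.cvtColor(f["img"],cv2.COLOR_BGR2HSV);H,S,V=[hsv[...,i].astype(int) for i in range(3)]
Rt=R.from_euler("xyz",s["tcp_rot"]).as_matrix(); q=(P-s["eef_pos"])@Rt  # tool coords
red=((H<8)|(H>172))&(S>120)&(abs(q[...,0])<40)&(abs(q[...,1])<30)&(q[...,2]<230)&(q[...,2]>110)
print(red.sum(),np.percentile(q[red],[2,50,98],axis=0).round(1))
g=(abs(q[...,0])<40)&(abs(q[...,1])<12)&(q[...,2]<225)&(q[...,2]>174)
print(g.sum(),np.percentile(q[g],[2,50,98],axis=0).round(1) if g.any() else "")
cv2.imwrite("pics/wrist3.png",f["img"])
```

```text
5.5 [558.3958165  214.30885511 320.85786912] [3.14139172e+00 1.33540062e-03 1.90799183e-01] [ 0.2233055   0.07643338 -0.25502334] 0.1302607514694957
2410 [[ -9.9  -5.1 138.1]
 [  7.3   0.7 140.5]
 [ 10.2   6.1 170.1]]
315 [[  6.1  -1.9 179.4]
 [ 11.4   0.6 186.4]
 [ 14.3   2.7 206.6]]
```

View pics/wrist3.png

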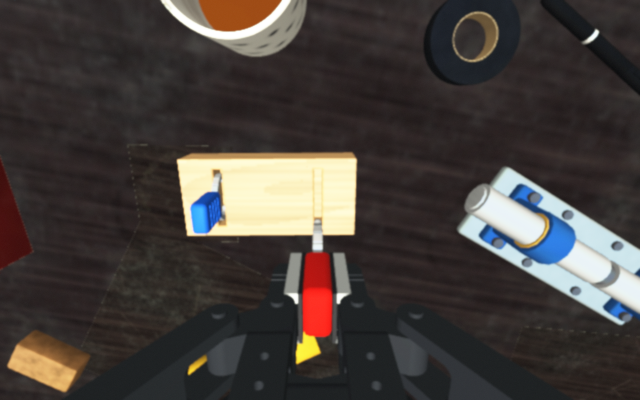

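The red clip is held upright at (317,290) with its leg visible below the tab, clear of the holder. The blue clip is undisturbed at (206,208).

>>> {"op": "apply_moves", "data": {"deltas": [{"claw": 1, "delta_pos": [-2.2, 3.66, 0], "yaw": 0}, {"claw": 1, "delta_pos": [-2.2, 3.66, 0], "yaw": 0}, {"claw": 1, "delta_pos": [-2.2, 3.66, 0], "yaw": 0}, {"claw": 1, "delta_pos": [-2.2, 3.66, 0], "yaw": 0}, {"claw": 1, "delta_pos": [-2.2, 3.66, 0], "yaw": 0}, {"claw": 1, "delta_pos": [0, 0, 0], "yaw": 0.13}, {"claw": 1, "delta_pos": [0, 0, 0], "yaw": 0.13}, {"claw": 1, "delta_pos": [0, 0, 0], "yaw": 0.13}]}}

```text
clock: 6.55
eef_pos: [485.2, 13.7, 320.9]
tcp_rot: [3.141, 0.001, -0.204]
contact_force: [-0.4, -0.2, 0.1]
opening: 0.132
grasp_force: 58.9
```

>>> {"op": "apply_moves", "data": {"deltas": [{"claw": 1, "delta_pos": [0, 0, 0], "yaw": 0.132}, {"claw": 1, "delta_pos": [0, 0, 0], "yaw": 0}, {"claw": 1, "delta_pos": [0, 0, 0], "yaw": 0}]}}

```text
clock: 6.92
eef_pos: [485.3, 13.9, 321.3]
tcp_rot: [3.141, 0.001, -0.328]
contact_force: [0.4, -0.6, -0.5]
opening: 0.136
grasp_force: 58.9
```

```bash
cat > m2.py <<'E'
from h import *
import sys
s=r.sense(); print(s["clock"],s["eef_pos"].round(1),s["tcp_rot"].round(4),s["contact_force"].round(1))
f=r.grab_frame("wrist"); cv2.imwrite(f"pics/{sys.argv[1]}.png",f["img"]); P=cloud(f,s)
hsv=cv2.cvtColor(f["img"],cv2.COLOR_BGR2HSV);H,S,V=[hsv[...,i].astype(int) for i in range(3)]
Rt=R.from_euler("xyz",s["tcp_rot"]).as_matrix(); q=(P-s["eef_pos"])@Rt
red=((H<8)|(H>172))&(S>120)&(abs(q[...,0])<40)&(abs(q[...,1])<30)&(q[...,2]<230)&(q[...,2]>110)
print("tab",np.percentile(q[red],[2,50,98],axis=0).round(1).tolist())
w=P[...,2]
sh=(w>50)&(w<76)&(q[...,0]>20)&(S<80)&(abs(q[...,1])<60)&(q[...,0]<130); p=q[sh]
print("shaft n",len(p))
for lo in range(-60,60,15):
    m=(p[:,1]>=lo)&(p[:,1]<lo+15)
    if m.sum()>50:
        # circle fit of cross-section: centre with r=12
        from scipy.optimize import least_squares
        a=p[m]; o=least_squares(lambda c:np.hypot(a[:,0]-c[0],a[:,2]-c[1])-12,[np.median(a[:,0]),a[:,2].min()+12],loss="soft_l1").x
        print(lo,m.sum(),"centre x",o[0].round(2),"world z",(s["eef_pos"][2]-o[1]).round(2))
xc=np.median(p[:,0]); m=abs(p[:,0]-xc)<5
k=V[sh][m]; a=p[m]
for lo in np.arange(-20,20,1.0):
    n=(a[:,1]>=lo)&(a[:,1]<lo+1)
    if n.any(): print(lo,k[n].mean().round(0),(s["eef_pos"][2]-a[n,2]).mean().round(1),end=" | ")
E
python3 m2.py wrist4
```

```text
6.925 [485.3  13.9 321.3] [ 3.1413e+00  8.0000e-04 -3.2830e-01] [ 0.4 -0.6 -0.5]
tab [[-9.7, -5.0, 138.1], [7.6, 0.8, 140.4], [10.5, 6.2, 170.0]]
shaft n 6044
-45 886 centre x 69.84 world z 60.81
-30 896 centre x 69.84 world z 60.82
-15 792 centre x 69.78 world z 60.3
0 817 centre x 69.59 world z 60.28
15 874 centre x 69.74 world z 60.77
30 871 centre x 69.76 world z 60.76
45 874 centre x 69.76 world z 60.75
-20.0 249.0 72.4 | -19.0 249.0 72.2 | -18.0 249.0 72.4 | -17.0 249.0 72.4 | -16.0 249.0 72.5 | -15.0 249.0 72.7 | -14.0 249.0 72.5 | -13.0 249.0 72.3 | -12.0 249.0 72.5 | -11.0 249.0 72.3 | -10.0 249.0 72.6 | -9.0 249.0 72.3 | -8.0 249.0 72.3 | -7.0 249.0 72.4 | -6.0 248.0 72.0 | -5.0 236.0 70.5 | -4.0 168.0 69.2 | -3.0 149.0 69.7 | -2.0 149.0 69.2 | -1.0 149.0 69.2 | 0.0 149.0 69.2 | 1.0 149.0 69.1 | 2.0 149.0 69.3 | 3.0 155.0 69.4 | 4.0 200.0 71.0 | 5.0 243.0 72.2 | 6.0 249.0 72.5 | 7.0 249.0 72.3 | 8.0 249.0 72.4 | 9.0 249.0 72.6 | 10.0 249.0 72.3 | 11.0 249.0 72.4 | 12.0 249.0 72.5 | 13.0 249.0 72.5 | 14.0 249.0 72.3 | 15.0 249.0 72.5 | 16.0 249.0 72.4 | 17.0 249.0 72.3 | 18.0 249.0 72.5 | 19.0 249.0 72.1 |
```

View pics/wrist4.png

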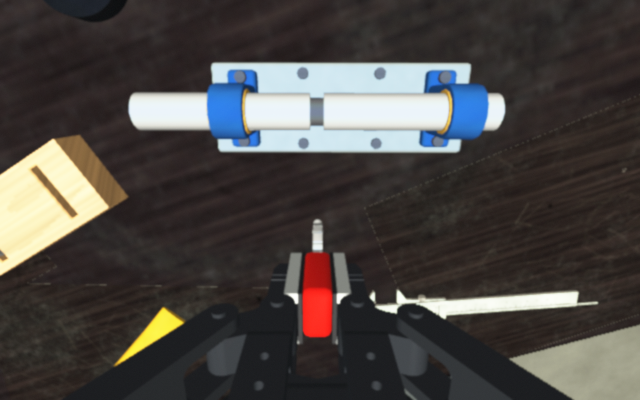

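The groove shows as a dark band at (317,111), in line with the held clip's tab at (317,290). A shift of 69.5 mm along tool x and -0.5 mm along tool y lines them up.

>>> {"op": "apply_moves", "data": {"deltas": [{"claw": 1, "delta_pos": [2.5, -0.05, 0], "yaw": 0}, {"claw": 1, "delta_pos": [2.5, 0, 0], "yaw": 0}, {"claw": 1, "delta_pos": [1.95, 0, 0], "yaw": 0.002}, {"claw": 1, "delta_pos": [0, 0, 1.5], "yaw": 0}, {"claw": 1, "delta_pos": [0, 0, 1.5], "yaw": 0}, {"claw": 1, "delta_pos": [0, 0, 0.8], "yaw": 0}, {"claw": 1, "delta_pos": [0, 0, 0], "yaw": 0}, {"claw": 1, "delta_pos": [0, 0, 0], "yaw": 0}]}}

```text
clock: 7.98
eef_pos: [551.3, -8.1, 283.9]
tcp_rot: [-3.141, -0.0, -0.333]
contact_force: [-0.3, 0.3, -0.2]
opening: 0.129
grasp_force: 58.9
```

Run:
```python
from h import *
s=r.sense(); print(s["clock"],s["eef_pos"],s["tcp_rot"],s["contact_force"])
c=np.array([485.3,13.9]); print("target",c+R.from_euler("z",-.3283).as_matrix()[:2,:2]@[69.5,0]+ -0.5*np.array([np.sin(-.3283),-np.cos(.3283)]))
f=r.grab_frame("wrist"); cv2.imwrite("pics/wrist5.png",f["img"][60:,120:520])
```

```text
7.975 [551.34962615  -8.1261276  283.91224714] [-3.14147784e+00 -2.90215205e-04 -3.32999876e-01] [-0.30425599  0.27503685 -0.15986687]
target [551.24935068  -8.03588716]
```

View pics/wrist5.png

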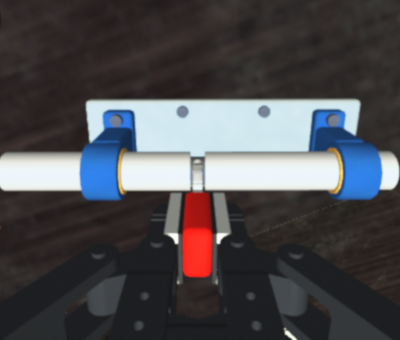

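The clip's leg sits inside the groove's dark band at about (197,172) in this crop, so I'll descend in small steps and check the force.

>>> {"op": "apply_moves", "data": {"deltas": [{"claw": 1, "delta_pos": [0, 0, 0.3], "yaw": 0}, {"claw": 1, "delta_pos": [0, 0, 0.3], "yaw": 0}, {"claw": 1, "delta_pos": [0, 0, 0.2], "yaw": 0}, {"claw": 1, "delta_pos": [0, 0, 0.15], "yaw": 0}, {"claw": 1, "delta_pos": [0, 0, 0.15], "yaw": 0}, {"claw": 1, "delta_pos": [0, 0, 0.05], "yaw": 0}, {"claw": 1, "delta_pos": [0, 0, 0], "yaw": 0}]}}

```text
clock: 8.9
eef_pos: [551.4, -8.2, 272.2]
tcp_rot: [3.142, 0.0, -0.333]
contact_force: [0.2, 0.2, 0.3]
opening: 0.13
grasp_force: 58.9
```

>>> {"op": "apply_moves", "data": {"deltas": [{"claw": 1, "delta_pos": [0, 0, 0.1], "yaw": 0}, {"claw": 1, "delta_pos": [0, 0, 0.1], "yaw": 0}, {"claw": 1, "delta_pos": [0, 0, 0.1], "yaw": 0}, {"claw": 1, "delta_pos": [0, 0, 0], "yaw": 0}]}}

```text
clock: 9.4
eef_pos: [552.0, -8.3, 269.7]
tcp_rot: [-3.141, -0.002, -0.333]
contact_force: [1.6, -0.2, 4.8]
opening: 0.129
grasp_force: 59.8
```

>>> {"op": "apply_moves", "data": {"deltas": [{"claw": 1, "delta_pos": [0.03, 0, 0.05], "yaw": 0}, {"claw": 1, "delta_pos": [0, 0, 0], "yaw": 0}]}}

```text
clock: 9.65
eef_pos: [552.2, -8.4, 269.4]
tcp_rot: [-3.141, -0.002, -0.333]
contact_force: [-0.7, -0.7, 7.1]
opening: 0.129
grasp_force: 60.1
```

>>> {"op": "apply_moves", "data": {"deltas": [{"claw": 1, "delta_pos": [0, 0, 0.05], "yaw": 0}, {"claw": 1, "delta_pos": [0, 0, 0], "yaw": 0}]}}

```text
clock: 9.9
eef_pos: [552.3, -8.4, 269.3]
tcp_rot: [-3.141, -0.002, -0.333]
contact_force: [-0.3, -0.2, 12.2]
opening: 0.129
grasp_force: 60.8
```

>>> {"op": "apply_moves", "data": {"deltas": [{"claw": 1, "delta_pos": [0, 0, 0.03], "yaw": 0}, {"claw": 1, "delta_pos": [0, 0, 0], "yaw": 0}]}}

```text
clock: 10.15
eef_pos: [552.3, -8.4, 269.2]
tcp_rot: [-3.141, -0.002, -0.333]
contact_force: [-1.3, -1.3, 12.4]
opening: 0.136
grasp_force: 61.0
```

>>> {"op": "apply_moves", "data": {"deltas": [{"claw": 1, "delta_pos": [0, 0, 0.02], "yaw": 0}, {"claw": 1, "delta_pos": [0, 0, 0], "yaw": 0}]}}

```text
clock: 10.4
eef_pos: [552.3, -8.3, 268.7]
tcp_rot: [-3.141, -0.002, -0.333]
contact_force: [1.0, 0.2, 9.2]
opening: 0.134
grasp_force: 60.4
```

>>> {"op": "apply_moves", "data": {"deltas": [{"claw": 1, "delta_pos": [0, 0, 0.03], "yaw": 0}, {"claw": 1, "delta_pos": [0, 0, 0.03], "yaw": 0}, {"claw": 1, "delta_pos": [0, 0, 0], "yaw": 0}]}}

```text
clock: 10.78
eef_pos: [552.3, -8.2, 268.2]
tcp_rot: [-3.141, -0.002, -0.333]
contact_force: [-0.5, 0.9, 10.6]
opening: 0.129
grasp_force: 60.7
```

>>> {"op": "apply_moves", "data": {"deltas": [{"claw": 1, "delta_pos": [0, 0, 0.03], "yaw": 0}, {"claw": 1, "delta_pos": [0, 0, 0.03], "yaw": 0}, {"claw": 1, "delta_pos": [0, 0, 0], "yaw": 0}]}}

```text
clock: 11.15
eef_pos: [552.3, -8.2, 267.5]
tcp_rot: [-3.141, -0.002, -0.333]
contact_force: [0.9, 1.2, 8.7]
opening: 0.133
grasp_force: 60.4
```

Spreading steadily at about 10 N, so I'll keep pressing.

>>> {"op": "apply_moves", "data": {"deltas": [{"claw": 1, "delta_pos": [0, 0, 0.04], "yaw": 0}, {"claw": 1, "delta_pos": [0, 0, 0.04], "yaw": 0}, {"claw": 1, "delta_pos": [0, 0, 0.04], "yaw": 0}, {"claw": 1, "delta_pos": [0, 0, 0], "yaw": 0}]}}

```text
clock: 11.65
eef_pos: [551.9, -8.6, 265.8]
tcp_rot: [3.141, -0.001, -0.333]
contact_force: [-0.0, -2.9, 6.0]
opening: 0.132
grasp_force: 60.0
```

>>> {"op": "apply_moves", "data": {"deltas": [{"claw": 1, "delta_pos": [0, 0, 0.04], "yaw": 0}, {"claw": 1, "delta_pos": [0, 0, 0.04], "yaw": 0}, {"claw": 1, "delta_pos": [0, 0, 0.04], "yaw": 0}, {"claw": 1, "delta_pos": [0, 0, 0], "yaw": 0}]}}

```text
clock: 12.15
eef_pos: [551.9, -8.5, 264.5]
tcp_rot: [3.141, -0.001, -0.333]
contact_force: [0.3, -3.1, 5.4]
opening: 0.134
grasp_force: 59.8
```

>>> {"op": "apply_moves", "data": {"deltas": [{"claw": 1, "delta_pos": [0, 0.03, 0.04], "yaw": 0}, {"claw": 1, "delta_pos": [0, 0.02, 0.04], "yaw": 0}, {"claw": 1, "delta_pos": [0, 0, 0.04], "yaw": 0}, {"claw": 1, "delta_pos": [0, 0, 0], "yaw": 0}]}}

```text
clock: 12.65
eef_pos: [551.9, -8.5, 263.3]
tcp_rot: [-3.141, -0.001, -0.333]
contact_force: [2.3, 4.2, 4.6]
opening: 0.132
grasp_force: 59.6
```

>>> {"op": "apply_moves", "data": {"deltas": [{"claw": 1, "delta_pos": [0, 0, 0.05], "yaw": 0}, {"claw": 1, "delta_pos": [0, 0, 0.05], "yaw": 0}, {"claw": 1, "delta_pos": [0, 0, 0.05], "yaw": 0}, {"claw": 1, "delta_pos": [0, 0, 0], "yaw": 0}]}}

```text
clock: 13.15
eef_pos: [551.4, -9.1, 261.2]
tcp_rot: [3.141, -0.0, -0.333]
contact_force: [2.5, -2.7, 1.6]
opening: 0.135
grasp_force: 59.1
```

>>> {"op": "apply_moves", "data": {"deltas": [{"claw": 1, "delta_pos": [0, 0, 0.05], "yaw": 0}, {"claw": 1, "delta_pos": [0, 0, 0.05], "yaw": 0}, {"claw": 1, "delta_pos": [0, 0, 0.05], "yaw": 0}, {"claw": 1, "delta_pos": [0, 0, 0], "yaw": 0}]}}

```text
clock: 13.65
eef_pos: [551.4, -8.9, 259.7]
tcp_rot: [3.141, 0.0, -0.333]
contact_force: [2.4, -1.3, -0.1]
opening: 0.131
grasp_force: 59.0
```

>>> {"op": "apply_moves", "data": {"deltas": [{"claw": 1, "delta_pos": [0, 0, 0.05], "yaw": 0}, {"claw": 1, "delta_pos": [0, 0, 0.05], "yaw": 0}, {"claw": 1, "delta_pos": [0, 0, 0.05], "yaw": 0}, {"claw": 1, "delta_pos": [0, 0, 0], "yaw": 0}]}}

```text
clock: 14.15
eef_pos: [551.4, -8.8, 258.2]
tcp_rot: [-3.142, 0.0, -0.333]
contact_force: [3.0, -1.2, -1.0]
opening: 0.131
grasp_force: 59.0
```

>>> {"op": "apply_moves", "data": {"deltas": [{"claw": 1, "delta_pos": [0.03, 0, 0.05], "yaw": 0}, {"claw": 1, "delta_pos": [0, 0, 0.05], "yaw": 0}, {"claw": 1, "delta_pos": [0, 0, 0.05], "yaw": 0}, {"claw": 1, "delta_pos": [0, 0, 0], "yaw": 0}]}}

```text
clock: 14.65
eef_pos: [551.7, -8.9, 256.7]
tcp_rot: [3.142, 0.0, -0.333]
contact_force: [1.8, -0.9, -1.8]
opening: 0.128
grasp_force: 58.9
```

>>> {"op": "apply_moves", "data": {"deltas": [{"claw": 1, "delta_pos": [0, 0, 0.05], "yaw": 0}, {"claw": 1, "delta_pos": [0, 0, 0.04], "yaw": 0}, {"claw": 1, "delta_pos": [0, 0, 0], "yaw": 0}]}}

```text
clock: 15.02
eef_pos: [551.8, -8.9, 256.0]
tcp_rot: [-3.142, -0.0, -0.333]
contact_force: [3.7, -0.6, -2.1]
opening: 0.132
grasp_force: 58.9
```

>>> {"op": "apply_moves", "data": {"deltas": [{"claw": 1, "delta_pos": [0.03, 0, 0.05], "yaw": 0}, {"claw": 1, "delta_pos": [0, 0, 0.05], "yaw": 0}, {"claw": 1, "delta_pos": [0, 0, 0], "yaw": 0}]}}

```text
clock: 15.4
eef_pos: [552.0, -8.9, 255.6]
tcp_rot: [-3.142, 0.0, -0.333]
contact_force: [-0.1, 0.1, 7.8]
opening: 0.127
grasp_force: 60.2
```

>>> {"op": "apply_moves", "data": {"deltas": [{"claw": 1, "delta_pos": [0, 0, 0.04], "yaw": 0}, {"claw": 1, "delta_pos": [0, 0, 0], "yaw": 0}]}}

```text
clock: 15.65
eef_pos: [552.0, -8.9, 255.5]
tcp_rot: [-3.142, 0.0, -0.333]
contact_force: [-0.8, -0.4, 10.8]
opening: 0.125
grasp_force: 60.7
```

>>> {"op": "apply_moves", "data": {"deltas": [{"claw": 1, "delta_pos": [0, 0, 0], "yaw": 0}, {"claw": 1, "delta_pos": [0, 0, -0.06], "yaw": 0}, {"claw": 0, "delta_pos": [0, 0, 0], "yaw": 0}, {"claw": 0, "delta_pos": [0, 0, 0], "yaw": 0}, {"claw": 0, "delta_pos": [0, 0, 0], "yaw": 0}, {"claw": 0, "delta_pos": [0, 0, 0], "yaw": 0}]}}

```text
clock: 16.4
eef_pos: [551.9, -9.0, 255.0]
tcp_rot: [3.141, 0.0, -0.333]
contact_force: [0.1, -0.4, -0.4]
opening: 0.501
grasp_force: 0.0
```

>>> {"op": "apply_moves", "data": {"deltas": [{"claw": 0, "delta_pos": [0, 0, -1], "yaw": 0}, {"claw": 0, "delta_pos": [0, 0, -2], "yaw": 0}, {"claw": 0, "delta_pos": [0, 0, -3], "yaw": 0}, {"claw": 0, "delta_pos": [0, 0, -3], "yaw": 0}, {"claw": 0, "delta_pos": [-2, 0, -2], "yaw": 0}, {"claw": 0, "delta_pos": [-3, 0, 0], "yaw": 0}, {"claw": 0, "delta_pos": [0, 0, 0], "yaw": 0}, {"claw": 0, "delta_pos": [0, 0, 0], "yaw": 0}]}}

```text
clock: 17.4
eef_pos: [505.3, 7.3, 365.8]
tcp_rot: [-3.141, -0.001, -0.333]
contact_force: [0.4, -0.1, 0.5]
opening: 0.501
grasp_force: 0.0
```

Run:
```python
from h import *
s=r.sense(); print(s["clock"],s["eef_pos"],s["contact_force"],s["opening"])
f=r.grab_frame("wrist"); P=cloud(f,s); f2=r.grab_frame("scene")
cv2.imwrite("pics/end.png",np.hstack([f["img"][:300,120:520],cv2.resize(f2["img"][150:270,300:460],(400,300))]))
hsv=cv2.cvtColor(f["img"],cv2.COLOR_BGR2HSV);H,S=hsv[...,0],hsv[...,1]
m=((H<8)|(H>172))&(S>120)&(abs(P[...,0]-551)<40)&(abs(P[...,1]+9)<40)&(P[...,2]>60)&(P[...,2]<150)
q=P[m]; t=q[q[:,2]>np.percentile(q[:,2],98)-3]; print(np.percentile(q[:,2],[2,98]),cv2.minAreaRect(t[:,:2].astype(np.float32)))
```

```text
17.4 [505.26453381   7.33334645 365.80619542] [ 0.42191117 -0.06174939  0.54309467] 0.5008737321612401
[102.1201121  117.78875796] ((551.1181640625, -8.786961555480957), (11.251664161682129, 21.457305908203125), 71.02722930908203)
```

View pics/end.png

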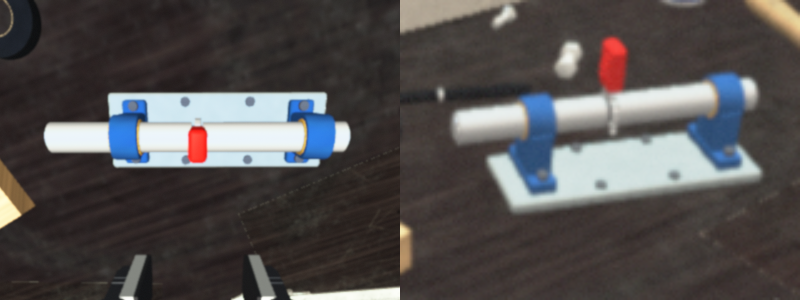

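The clip sits upright on the shaft at (197,140) in the left crop, with its jaws straddling the groove in the right crop. It is released, square, and at the predicted height.

```bash
python3 -c "
from rig import r; print(r.sign_off())"
```

```text
the job is handed in; nothing more can be done
None
```

The red-tabbed clip is snapped home in the shaft's groove and released, and I handed the job in at 17.4 s; the hand-in returned no verdict. The highest force I read while pressing was 12.4 N, the clip stopped at the predicted home height, and the blue clip, tape roll and marker were never approached.

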